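# Clip the specimen arm's pin

### The job

Lock the specimen arm's steel pin in the grey bracket: take the red-handled R-clip out of the white rack and push its straight leg down through the hole in the pin, bow across the pin, until the bow springs over and the clip sits fully home and upright. Let go of it, and leave the blue-handled clip, which is for a different pin, in the rack.

Things in the scene. Friction and masses are not known exactly. Their poses are not given: they have to be found in the camera images.
- red_grip (a point): Centre of the right clip's red handle, 32 (x) x 12 (y, pinch) x 34 mm tall. Clip stands leg down in the white rack, 70 g. x points from leg to bow, y square to the clip's flat plane, z up. Below this point: red foot 30 mm long in y, underside 37 mm (on 70 mm high rails); 6 mm straight leg on the centre line, tip 92 mm; wire bow 6 to 24 mm to +x, bend 61, end 80 mm. Lift 65 mm to clear the rack.
- red_bow (a joint): Spread of the red clip's sprung wire bow, rad: 0 relaxed, about 0.2 while its bend rides over the pin's widest part, under 0.02 once sprung over. Spring 1.0 N m per rad: pushing the clip over the pin takes up to about 6 N straight down; above 8 N the foot is on the pin.
- pin_hole (a point): Centre of the hole, on the axis of the level steel pin, 80 mm above the bench. Pin 26 mm thick, axis y; hole along z, right through, 11 mm square, top flared to 18. Bare pin 24 mm to -y, 23 to +y; then bracket, to 98 mm, top 17 mm above this point. Home: clip's y along the pin (bow either side), foot astride the pin, handle centre 48 mm above here. Bow meets the pin 30 mm above home.
- blue_grip (a point): Centre of the blue handle of the wrong R-clip, handle of the same size, leg 9 mm thick, standing in the rack's other place, about 76 mm from the red one along the clips' x. Leave it there.
Things that resemble listed ones, but are neither listed nor needed, are in the scene too. Of the things that look like the part that bears red_grip, the middle-sized one is meant.

How it is judged:
By the outcome, as a careful person would: the job done as asked, in the order asked, and still so for the second after the job is handed in, with the robot touching nothing.
It also fails if it takes over 38 s, if anything falls off the work surface, if the arm or the gripper's body presses on something with over 40 N, if the wrist force passes 120 N, or if a joint passes its speed limit or range.

### The arm

A 7-joint arm with a two-finger parallel gripper is mounted at the origin on the work surface. World frame = base frame: x ahead of the robot, y to its left, z up, the work surface at z = 0. Lengths are in m, angles in rad, forces in N, time in s.
With the tool pointing down it reaches from about 0.4 to 0.85 m from the base axis. Payload 4.4 kg.
Tool frame: the origin (TCP) lies on the mounting face of the last link; the fingertips stand 199 mm ahead of it and the grasp point (between the pads) lies 180 mm ahead of it; z points along the fingers, x is the direction in which the jaws open and shut, and the axes are right-handed (so a half turn about z gives the same grasp; the last joint's range is limited). The gripper opens to 94 mm and grips with 3 to 60 N. Pads are 16 mm wide; open, the fingers measure 119 mm over their backs; the gripper's body (75 mm by 177 mm) begins 78 mm behind the grasp point.
Start: joints at [-1.261, 0.628, 0.038, 1.517, -0.027, 0.996, -0.02], TCP at [0.239, 0.605, 0.405] pointing down, gripper open.
Joint ranges: [-3.06, 3.06], [-0.37, 2.12], [-1.25, 1.32], [0.18, 2.47], [-1.1, 4.24], [0.23, 1.98], [-2.94, 2.94]. Speed limits (rad/s): [2.57, 2.57, 3.14, 3.14, 3.14, 3.14, 3.14].

### API

Orientations are given as a unit quaternion [w, x, y, z].
In Python, from rig import arm gives the robot as it stands.
- The arm moves only by the shell command python3 -m jog 'ROWS' [FORCE]. ROWS is JSON, a list of rows, each a list of 7 numbers: the opening in per cent of the stroke, from 0 (shut) to 100 (fully open), then the shift along the tool's x, y, z in mm, then the turn, a rotation vector about the tool's x, y, z in rad. In form: [[hand, dx, dy, dz, rx, ry, rz], ...]. A call has 1 to 20 rows; each row is the pose to reach, as a shift and turn from the pose commanded when the call began, along the tool's axes at that moment; what a row does not reach only later rows make up. A row lasts 1/8 s, in which the tool goes at most 62.5 mm and 10.7 degrees, less where a joint would pass 70% of its speed; a pose out of reach is approached as far as the arm can. A call with a gripper value outside its range is refused whole. The fingers move at their own pace and stop on an object; FORCE is the grip in N (left out, the last holds). Time passes only in rows, so rows that repeat a pose let the fingers close. It gives the time, the measured TCP pose, the force and the opening at its end, in the units of the state.
- arm.state(): the state, without advancing time (a new reading comes with each control period).
- arm.grab_frame(name): name is "scene" or "side" or "wrist"; returns (picture, depth): 400x640x3 uint8, red, green, blue; 400x640 float32, m along the optical axis (not along the pixel's ray), 0 where there is no reading.
- arm.camera_params(name): a dict with "fx", "fy", "cx", "cy" (pixels), "k1" (the pictures are not rectified: a ray, as slopes to the right and down, at radius r is drawn at 1 + k1 r^2 times it, then the intrinsics apply), "T" (4x4, takes a point from camera to world coordinates); the wrist camera has in their place "hand_eye" (4x4, takes a point from camera to tool coordinates, whose origin is the TCP and whose axes are the tool frame's). Camera axes: x right, y up, looking along -z (the intrinsics and any distortion apply to the point x, -y, -z); pixel columns grow to the right and rows downward; lengths in m; the calibration is good to about 2 mm. A picture is of the moment at which its call begins: read the wrist's pose just before it. camera_params takes no time and is no camera call.
- arm.finish_job(): hands the job in, once; it reports no verdict.
The state is a dict: "time": time; "qpos": joint angles; "joint_vel": joint speeds; "joint_torque": joint torques, N m; "tcp_pos": TCP position; "tool_rot": TCP orientation; "force": force on the tool from outside, world axes, zero at the start; "torque": the same for the moment, N m; "gripper_width": finger opening in m.
Only numpy, scipy, OpenCV 4.12 (cv2) and the standard library are available. Lean on these libraries where they do the work, as an engineer would, in place of code of your own. Each camera call takes 0.05 s, during which the arm holds its last target.

## Working session

There is one attempt and no reset: what is moved stays moved. The work goes in short steps, Python scripts to look and compute and a shell command to move; the robot and the scene stay as the last step left them, time stands still between calls to the robot, and variables do not carry over. Pictures are saved under pics/ and viewed, and the job is handed in when it is done.

```bash
ls; mkdir -p pics; cat > h.py <<'E'
import numpy as np, cv2
from rig import arm
from scipy.spatial.transform import Rotation as R
def Tw(n,st=None):
    p=arm.camera_params(n)
    if "T" in p: return np.array(p["T"]),p
    T=np.eye(4); q=st["tool_rot"]; T[:3,:3]=R.from_quat([q[1],q[2],q[3],q[0]]).as_matrix(); T[:3,3]=st["tcp_pos"]
    return T@np.array(p["hand_eye"]),p
def snap(n,tag):
    st=arm.state(); im,d=arm.grab_frame(n); T,p=Tw(n,st)
    np.savez(f"{tag}.npz",im=im,d=d,T=T,p=[p[k] for k in("fx","fy","cx","cy","k1")])
    cv2.imwrite(f"pics/{tag}.png",im[:,:,::-1]); return st
def load(tag):
    return np.load(f"{tag}.npz")
def ray(z,u,v):
    fx,fy,cx,cy,k=z["p"]; a=np.array([(u-cx)/fx,(v-cy)/fy]); s=a.copy()
    for _ in range(20): s=a/(1+k*(s@s))
    return np.array([s[0],-s[1],-1.])
def pt(tag,u,v,w=1):
    z=load(tag); d=z["d"][v-w:v+w+1,u-w:u+w+1]; d=np.median(d[d>0]) if (d>0).any() else 0
    return (z["T"]@np.r_[ray(z,u,v)*d,1])[:3]
def cloud(tag):
    z=load(tag); fx,fy,cx,cy,k=z["p"]; v,u=np.mgrid[:400,:640]
    a=np.stack([(u-cx)/fx,(v-cy)/fy],-1); s=a.copy()
    for _ in range(20): s=a/(1+k*(s**2).sum(-1,keepdims=True))
    d=z["d"]; P=np.stack([s[...,0]*d,-s[...,1]*d,-d],-1)
    return P@z["T"][:3,:3].T+z["T"][:3,3], z["im"], d>0
def proj(tag,P):
    z=load(tag); fx,fy,cx,cy,k=z["p"]; c=np.linalg.inv(z["T"])@np.r_[P,1]; s=np.array([c[0],-c[1]])/-c[2]; s=s*(1+k*(s@s))
    return s[0]*fx+cx,s[1]*fy+cy
def crop(tag,u0,v0,u1,v1,f,out):
    im=cv2.imread(f"pics/{tag}.png")[v0:v1,u0:u1]; cv2.imwrite(f"pics/{out}.png",cv2.resize(im,None,fx=f,fy=f,interpolation=cv2.INTER_CUBIC))
E
python3 -c "
from h import *
s=snap('scene','s1');snap('side','d1');print(s)"
```

```text
pics
{'time': 0.0, 'qpos': array([-1.26078361,  0.6293237 ,  0.03842814,  1.51834892, -0.02696112,
        0.99627898, -0.01996526]), 'joint_vel': array([-0.00088159, -0.00121004, -0.00128251,  0.0014283 ,  0.00044091,
        0.0016501 , -0.00091456]), 'joint_torque': array([-1.22385977e-04, -5.49719560e+01,  1.14319123e+00, -1.86641604e+01,
       -5.23304008e-02,  2.34706176e-02,  1.47810824e-04]), 'tcp_pos': array([0.23843133, 0.60438251, 0.40377417]), 'tool_rot': array([ 5.37242968e-04,  8.26729910e-01,  5.62598265e-01, -7.47659998e-04]), 'force': array([-0.23130675,  0.21354646,  0.60444843]), 'torque': array([ 0.02516734, -0.02902598, -0.02176955]), 'gripper_width': 0.09433899085144788}
```

View pics/s1.png

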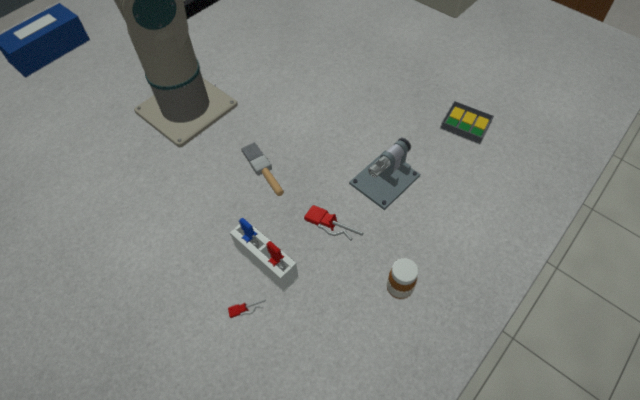

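View pics/d1.png

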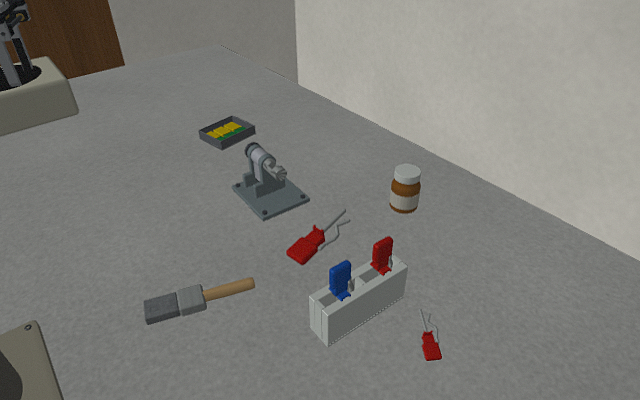

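Three red clips are visible in the scene picture: a large one lying at (320,216), a small one lying at (238,310), and a middle-sized one standing in the rack at (274,252). The rack one fits because it is middle-sized and in the white rack. The blue clip is at (247,229), and the pin and bracket are near (390,158). I'll confirm with an enlarged crop.

```bash
python3 -c "
from h import *
crop('s1',210,190,370,320,5,'c1');crop('s1',340,125,430,215,6,'c2');crop('d1',220,130,420,350,2.7,'c3')
for n,m in (('s1','red'),('d1','red'),('s1','blue'),('d1','blue')):
    P,im,ok=cloud(n); h=cv2.cvtColor(im,cv2.COLOR_RGB2HSV)
    H=h[...,0]; M=(h[...,1]>150)&ok&(P[...,2]>.07)&(P[...,2]<.2)&(((H<8)|(H>172)) if m=='red' else ((H>105)&(H<130)))
    M&=(P[...,0]>.25)
    Q=P[M]; print(n,m,len(Q)); 
    if len(Q): print(Q.min(0).round(4),Q.max(0).round(4),np.median(Q,0).round(4))
"
```

```text
s1 red 201
[ 0.5266 -0.1985  0.0725] [ 0.5554 -0.1732  0.1288] [ 0.5431 -0.1897  0.1119]
d1 red 555
[ 0.2767 -0.198   0.0702] [0.5501 0.8852 0.1228] [ 0.5314 -0.1878  0.1018]
s1 blue 184
[ 0.4499 -0.1954  0.0719] [ 0.4776 -0.1721  0.1268] [ 0.4666 -0.1879  0.1115]
d1 blue 635
[ 0.2889 -0.1966  0.0701] [0.4728 0.9872 0.1237] [ 0.4548 -0.1864  0.1027]
```

View pics/c1.png

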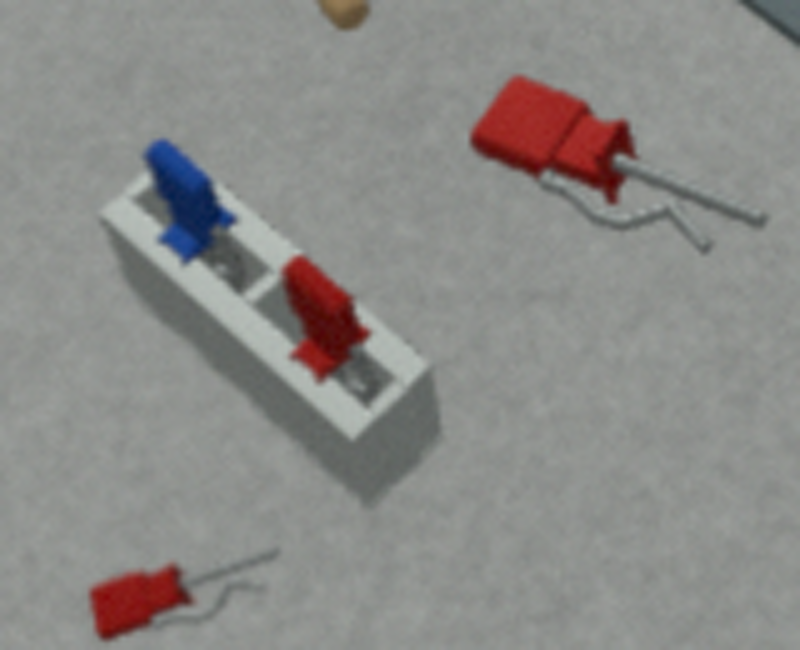

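View pics/c2.png

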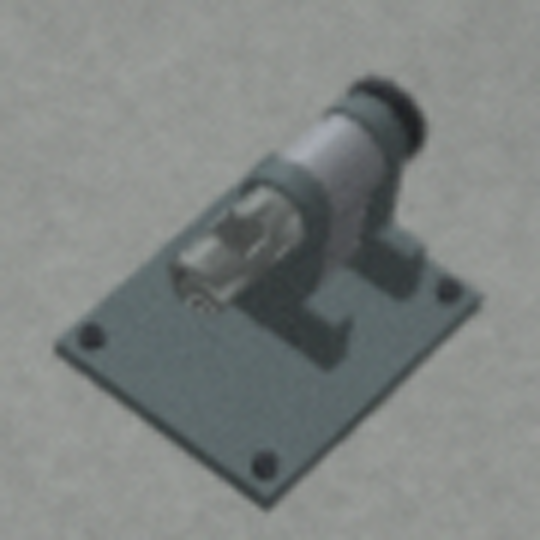

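View pics/c3.png

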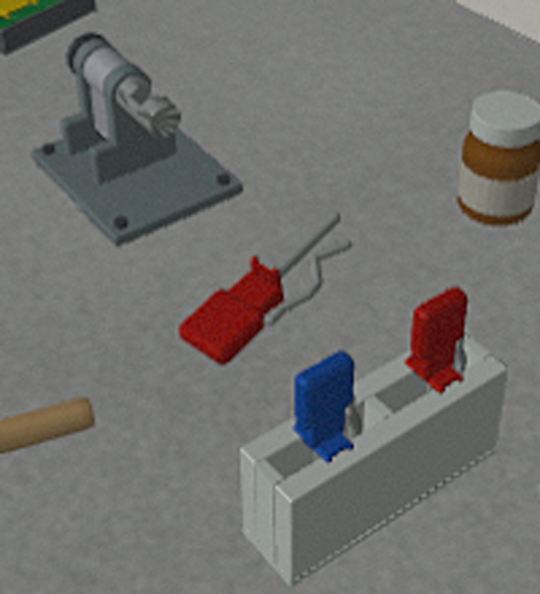

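The crop confirms it: the red clip in the rack is the middle-sized one. Its bow is on the side away from the blue clip. Next I'll estimate the hole position and pin axis.

```bash
python3 -c "
from h import *
for u,v in ((380,164),(372,170),(388,160),(394,151),(400,146)): print(u,v,pt('s1',u,v).round(4))
z=load('s1')
def atz(u,v,h):
    r=z['T'][:3,:3]@ray(z,u,v); o=z['T'][:3,3]; return o+r*(h-o[2])/r[2]
print('hole',atz(379.7,163.2,.09).round(4))
P,im,ok=cloud('s1')
M=ok&(P[...,2]>.075)&(P[...,2]<.12)&(np.abs(P[...,0]-.57)<.15)&(np.abs(P[...,1]-.03)<.16)&(im.max(-1).astype(int)-im.min(-1)<60)
v,u=np.where(M); k=(u>360)&(u<415)&(v<180);Q=P[v[k],u[k]]
c=Q.mean(0);w=np.linalg.svd((Q-c)[:,:2])[2][0] if 0 else np.linalg.eigh(np.cov((Q-c)[:,:2].T))[1][:,1]
print(len(Q),c,w,Q.min(0),Q.max(0))
# baseplate corners
for a,b in ((60,348),(268,508),(480,300)): print(atz(340+a/6,125+b/6,.01).round(4))
s=arm.state();p=arm.camera_params('wrist');print(p)
"
```

```text
380 164 [0.5564 0.1285 0.0827]
372 170 [0.5556 0.0999 0.0886]
388 160 [0.5662 0.1439 0.0902]
394 151 [0.5635 0.1691 0.0961]
400 146 [0.5647 0.1906 0.095 ]
hole [0.5576 0.1249 0.09  ]
507 [0.56246042 0.14288271 0.08944025] [0.09529842 0.99544875] [0.54178462 0.0967746  0.07511414] [0.57733767 0.18979392 0.0995273 ]
[0.5071 0.0874 0.01  ]
[0.6137 0.0805 0.01  ]
[0.6193 0.2139 0.01  ]
{'fx': 285.359466108701, 'fy': 285.359466108701, 'cx': 320.700990233091, 'cy': 200.50454188069756, 'k1': -0.0312253205603359, 'hand_eye': array([[ 9.99997865e-01,  2.01997473e-03,  4.34597233e-04,
         7.88273568e-04],
       [ 2.06066257e-03, -9.59622382e-01, -2.81283909e-01,
        -8.17072022e-02],
       [-1.51137157e-04,  2.81284204e-01, -9.59624496e-01,
         2.03804259e-02],
       [ 0.00000000e+00,  0.00000000e+00,  0.00000000e+00,
         1.00000000e+00]])}
```

```bash
cat >> h.py <<'E'
def goto(pos,head_deg):
    "shift (mm, tool) and rotvec from measured pose to TCP pos with tool x heading, pointing down"
    s=arm.state(); q=s["tool_rot"]; A=R.from_quat([q[1],q[2],q[3],q[0]])
    h=np.radians(head_deg); B=np.array([[np.cos(h),np.sin(h),0],[np.sin(h),-np.cos(h),0],[0,0,-1]])
    print('shift',(A.inv().apply(np.array(pos)-s["tcp_pos"])*1e3).round(1),'rot',(A.inv()*R.from_matrix(B)).as_rotvec().round(4),'dist mm',round(1e3*np.linalg.norm(np.array(pos)-s["tcp_pos"])))
E
python3 -c "
from h import *
goto([.557,.115,.43],87)"
```

```text
shift [-338.4  475.9  -25.6] rot [-3.000e-04  1.700e-03 -3.234e-01] dist mm 585
```

```bash
python3 -m jog '[[100,-338,476,-26,0,0.0017,-0.323],[100,-338,476,-26,0,0.0017,-0.323],[100,-338,476,-26,0,0.0017,-0.323],[100,-338,476,-26,0,0.0017,-0.323],[100,-338,476,-26,0,0.0017,-0.323],[100,-338,476,-26,0,0.0017,-0.323],[100,-338,476,-26,0,0.0017,-0.323],[100,-338,476,-26,0,0.0017,-0.323],[100,-338,476,-26,0,0.0017,-0.323],[100,-338,476,-26,0,0.0017,-0.323],[100,-338,476,-26,0,0.0017,-0.323],[100,-338,476,-26,0,0.0017,-0.323],[100,-338,476,-26,0,0.0017,-0.323],[100,-338,476,-26,0,0.0017,-0.323]]'
python3 -c "
from h import *
s=snap('wrist','w1');print(s['time'],s['tcp_pos'],s['tool_rot'])
crop('w1',0,0,640,400,1.25,'w1b')"
```

```text
time: 1.85
tcp_pos: [0.5568, 0.1168, 0.4307]
tool_rot: [-0.001, 0.725, 0.689, 0.001]
force: [0.0, 0.7, -0.5]
gripper_width: 0.0939
1.85 [0.55676497 0.11675472 0.4307082 ] [-6.81902341e-04  7.24787059e-01  6.88972218e-01  7.33025068e-04]
```

View pics/w1.png

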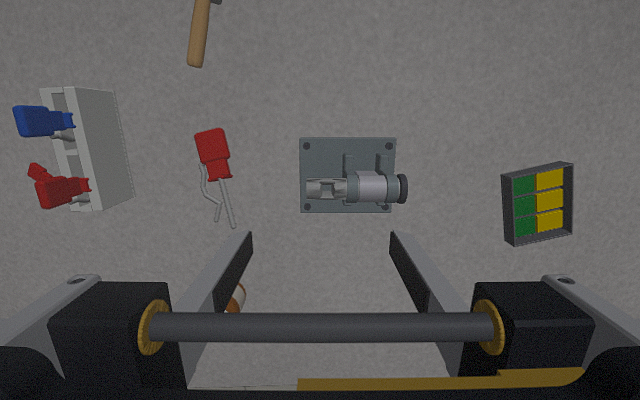

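```bash
python3 -c "
from h import *
crop('w1',295,130,415,220,6.5,'w1c')"
```

```text
(no output)
```

View pics/w1c.png

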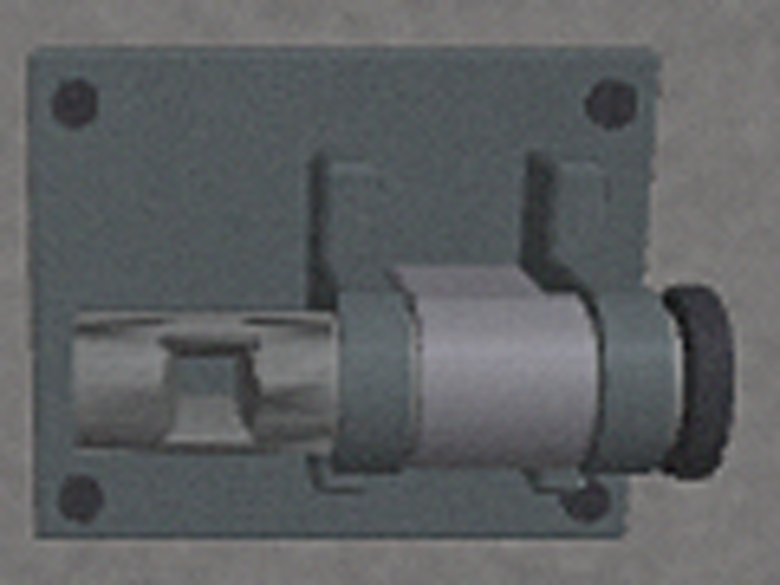

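```bash
cat > fit.py <<'E'
from h import *
from scipy.optimize import least_squares
# fit pin (hx,hy,yaw) at axis z=.08, r=.013: silhouette edges & ends in w1 crop
import sys
U=lambda x,y:(295+x/6.5-0.4,130+y/6.5-0.4)
def sil(p,t):
    hx,hy,yaw=p; ax=np.array([-np.sin(yaw),np.cos(yaw),0]); pe=np.array([np.cos(yaw),np.sin(yaw),0]); c=np.array([hx,hy,.08])+ax*t
    pts=np.array([proj('w1',c+.013*(pe*np.cos(a)+np.array([0,0,1])*np.sin(a))) for a in np.linspace(0,2*np.pi,73)])
    return pts
top=[(75,314),(330,313)]; bot=[(75,448),(330,454)]; 
def res(p):
    A=sil(p,-.024);B=sil(p,.023);r=[]
    r+=[A[:,1].min()-U(*top[0])[1],B[:,1].min()-U(*top[1])[1],A[:,1].max()-U(*bot[0])[1],B[:,1].max()-U(*bot[1])[1]]
    r+=[A[18,0]-U(75,0)[0],B[18,0]-U(337,0)[0]]
    return r
s=least_squares(res,[.557,.125,-.04]);print(s.x,np.degrees(s.x[2]),np.array(s.fun).round(2))
hx,hy,yaw=s.x
for n in('s1','d1','w1'): print(n,proj(n,[hx,hy,.08]),proj(n,[hx,hy,.093]))
P,im,ok=cloud('w1')
# baseplate edges -> yaw, from the four bolts
def atz(u,v,h):
    z=load('w1'); r=z['T'][:3,:3]@ray(z,u,v); o=z['T'][:3,3]; return o+r*(h-o[2])/r[2]
b=[atz(*U(*q),.01) for q in((75,103),(611,103),(81,499),(587,501))]; print(np.array(b).round(4))
print('bolt axis yaw',[np.degrees(np.arctan2(-(b[j]-b[i])[0],(b[j]-b[i])[1])) for i,j in((0,1),(2,3))])
E
python3 fit.py
```

```text
[ 0.55757094  0.12479363 -0.06324869] -3.623882915912706 [-0.61 -0.06  0.62  0.08 -0.31  0.31]
s1 (np.float64(379.29063057266796), np.float64(166.04033972659218)) (np.float64(379.79348542645164), np.float64(162.3827652003024))
d1 (np.float64(275.63012527520425), np.float64(167.6092827991553)) (np.float64(275.1375544358101), np.float64(161.85033952843006))
w1 (np.float64(326.49358084295744), np.float64(188.43246740443215)) (np.float64(326.7380054076229), np.float64(191.15863891233099))
[[0.5122 0.1002 0.01  ]
 [0.5182 0.2145 0.01  ]
 [0.6006 0.0957 0.01  ]
 [0.6072 0.2102 0.01  ]]
bolt axis yaw [np.float64(-2.9674290690650014), np.float64(-3.3025779934558686)]
```

Hole: (0.5576, 0.1248), pin yaw about -3.2°. Now I'll move above the red clip.

```bash
python3 -c "
from h import *
goto([.539,-.186,.40],88)"
```

```text
shift [-303.1   -2.4   30.1] rot [ 0.0002 -0.0019 -0.0162] dist mm 305
```

```bash
python3 -m jog '[[100,-303,-2,30,0,-0.002,-0.016],[100,-303,-2,30,0,-0.002,-0.016],[100,-303,-2,30,0,-0.002,-0.016],[100,-303,-2,30,0,-0.002,-0.016],[100,-303,-2,30,0,-0.002,-0.016],[100,-303,-2,30,0,-0.002,-0.016],[100,-303,-2,30,0,-0.002,-0.016],[100,-303,-2,30,0,-0.002,-0.016],[100,-303,-2,30,0,-0.002,-0.016]]'
python3 -c "
from h import *
s=snap('wrist','w2');print(s['time'],s['tcp_pos'],s['tool_rot'])
crop('w2',250,70,410,240,3.5,'w2b')"
```

```text
time: 3.02
tcp_pos: [0.5397, -0.1853, 0.4003]
tool_rot: [0.0, 0.719, 0.695, 0.0]
force: [-0.2, 1.0, 0.5]
gripper_width: 0.094
3.025 [ 0.5396686  -0.18532489  0.4003364 ] [1.76042117e-04 7.19099762e-01 6.94906778e-01 2.66161012e-04]
```

View pics/w2b.png

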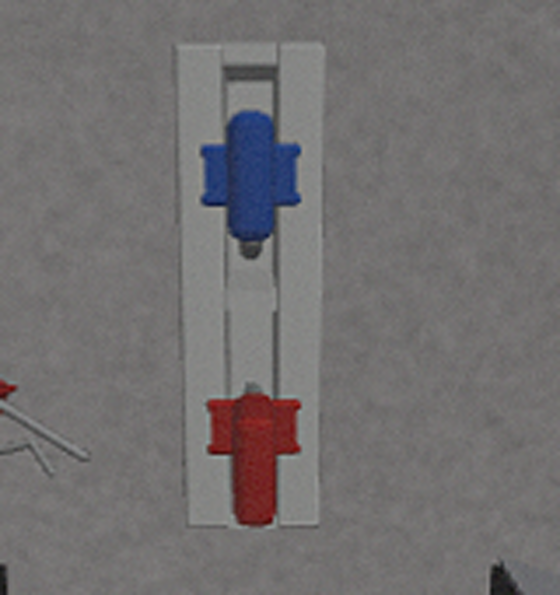

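```bash
python3 -c "
from h import *
P,im,ok=cloud('w2'); h=cv2.cvtColor(im,cv2.COLOR_RGB2HSV);H=h[...,0]
for m in('red','blue'):
    M=(h[...,1]>120)&ok&(((H<8)|(H>172)) if m=='red' else ((H>105)&(H<130)))
    M&=(abs(P[...,0]-.5)<.1)&(abs(P[...,1]+.19)<.03)
    Q=P[M]
    for lo,hi in((.119,.14),(.09,.118),(.065,.085)):
        q=Q[(Q[:,2]>lo)&(Q[:,2]<hi)]
        if len(q)>3: print(m,lo,len(q),np.percentile(q,[2,50,98],axis=0).round(4).tolist(), (q.min(0)+q.max(0))[:2]/2)
def atz(u,v,h,n='w2'):
    z=load(n); r=z['T'][:3,:3]@ray(z,u,v); o=z['T'][:3,3]; return (o+r*(h-o[2])/r[2]).round(4)
U=lambda x,y:(250+x/3.5-.4,70+y/3.5-.4)
# red: top face right/left edges near front (far) end, top z~.124
print('top far end',atz(*U(255,525),.122),'near end lower',atz(*U(254,394),.122))
print('foot wings',atz(*U(208,427),.070),atz(*U(300,427),.070),'blue',atz(*U(201,175),.07),atz(*U(300,175),.07))
print('blue top',atz(*U(252,112),.122),atz(*U(250,240),.122))
print('rack left edge',atz(*U(177,43),.07),atz(*U(188,525),.07),'right',atz(*U(325,43),.07),atz(*U(320,525),.07))
"
```

```text
red 0.119 368 [[0.5233, -0.1888, 0.1196], [0.537, -0.1832, 0.1226], [0.552, -0.1777, 0.1243]] [ 0.53796186 -0.18326158]
red 0.09 64 [[0.5223, -0.189, 0.0959], [0.523, -0.183, 0.1079], [0.5262, -0.1775, 0.1177]] [ 0.52434332 -0.18314576]
red 0.065 185 [[0.5294, -0.1965, 0.0721], [0.5367, -0.1766, 0.0746], [0.5464, -0.1698, 0.0762]] [ 0.53808133 -0.1830692 ]
blue 0.119 441 [[0.4469, -0.1869, 0.1202], [0.4608, -0.1815, 0.1226], [0.4755, -0.1763, 0.1243]] [ 0.46119931 -0.18161971]
blue 0.065 224 [[0.4529, -0.1946, 0.0722], [0.461, -0.1746, 0.0746], [0.4695, -0.168, 0.0764]] [ 0.461078   -0.18121362]
top far end [ 0.5532 -0.1836  0.122 ] near end lower [ 0.5164 -0.1826  0.122 ]
foot wings [ 0.5384 -0.1979  0.07  ] [ 0.5395 -0.1684  0.07  ] blue [ 0.4605 -0.1963  0.07  ] [ 0.4616 -0.1667  0.07  ]
blue top [ 0.4457 -0.1807  0.122 ] [ 0.4765 -0.1823  0.122 ]
rack left edge [ 0.4233 -0.2014  0.07  ] [ 0.5715 -0.2061  0.07  ] right [ 0.4248 -0.1586  0.07  ] [ 0.5731 -0.1625  0.07  ]
```

```bash
python3 -c "
from h import *
goto([.538,-.183,.290],88.6)"
```

```text
shift [  2.5  -1.8 110.3] rot [ 0.0006  0.     -0.0102] dist mm 110
```

```bash
python3 -m jog '[[100,2.5,-1.8,55,0,0,-0.01],[60,2.5,-1.8,85,0,0,-0.01],[50,2.5,-1.8,110,0,0,-0.01],[40,2.5,-1.8,110,0,0,-0.01],[30,2.5,-1.8,110,0,0,-0.01]]' 30
python3 -c "
from h import *
s=snap('wrist','w3');print(s['time'],s['tcp_pos'],s['force'])
crop('w3',200,100,440,280,3.3,'w3b')"
```

```text
time: 3.7
tcp_pos: [0.5381, -0.1842, 0.2911]
tool_rot: [0.001, 0.716, 0.698, 0.0]
force: [0.2, -0.0, -0.1]
gripper_width: 0.0575
3.7 [ 0.53813551 -0.18420042  0.29105046] [ 0.24309241 -0.02066526 -0.05560121]
```

View pics/w3b.png

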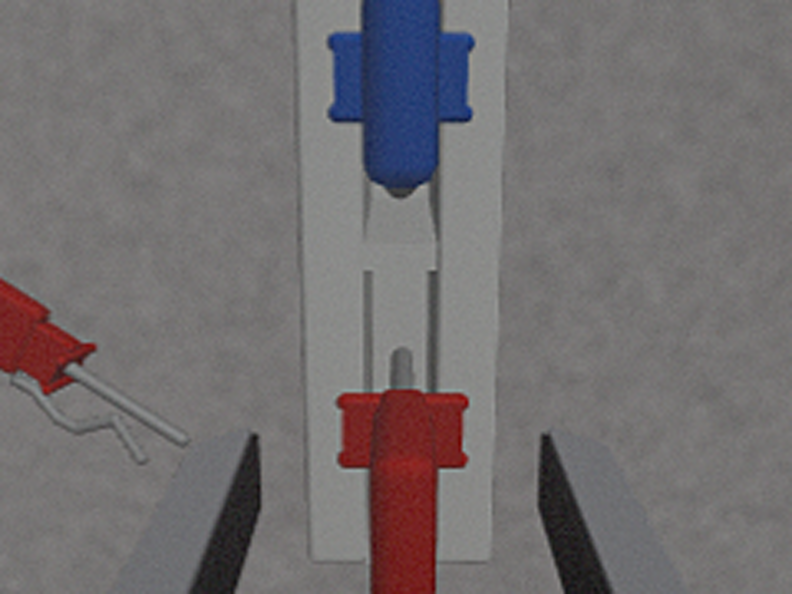

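The red handle is centred between the jaws (402 against a mid-point of 400 in the crop), so I'll close.

```bash
python3 -m jog '[[0,0,0,0,0,0,0],[0,0,0,0,0,0,0],[0,0,0,0,0,0,0],[0,0,0,0,0,0,0],[0,0,0,0,0,0,0],[0,0,0,0,0,0,0]]' 30
```

```text
time: 4.5
tcp_pos: [0.5376, -0.1844, 0.2902]
tool_rot: [0.0, 0.717, 0.698, -0.0]
force: [1.0, -0.3, 0.3]
gripper_width: 0.0119
```

```bash
python3 -m jog '[[0,0,0,-30,0,0,0],[0,0,0,-60,0,0,0],[0,0,0,-90,0,0,0],[0,0,0,-120,0,0,0],[0,0,0,-120,0,0,0],[0,0,0,-120,0,0,0]]'
python3 -c "
from h import *
s=snap('wrist','w4');snap('side','d4');print(s['time'],s['tcp_pos'],s['force'])
crop('w4',200,100,440,280,3.3,'w4b');crop('d4',300,120,500,360,2.5,'d4b')
goto([.5576,.105,.410],86.8)"
```

```text
time: 5.25
tcp_pos: [0.5371, -0.1842, 0.4091]
tool_rot: [-0.001, 0.717, 0.698, -0.0]
force: [-0.2, -0.2, -1.3]
gripper_width: 0.0119
5.25 [ 0.53714589 -0.18416663  0.40914198] [-0.22341277 -0.22980149 -1.30913312]
shift [289.6  12.7  -1.2] rot [-0.0025 -0.0004  0.0291] dist mm 290
```

View pics/w4b.png

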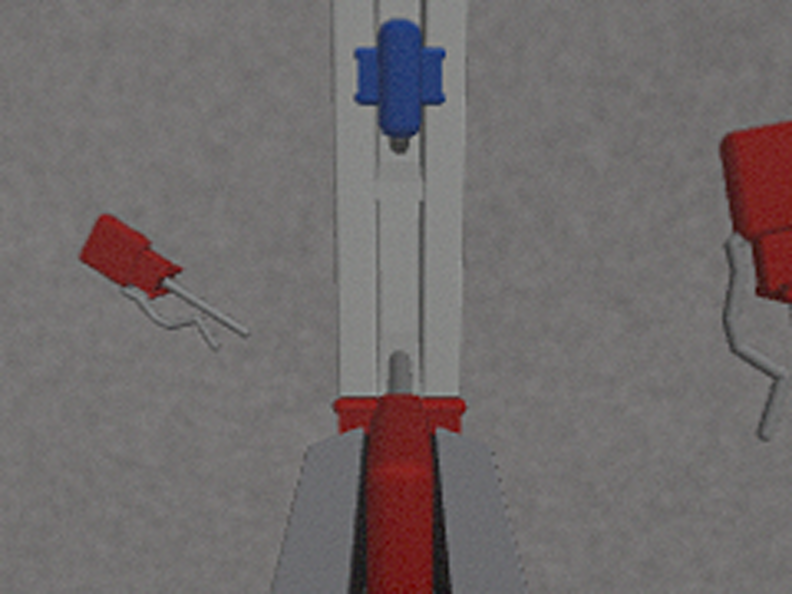

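View pics/d4b.png

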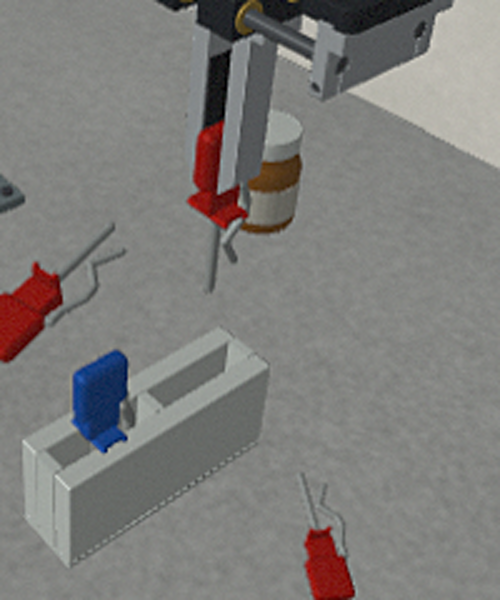

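```bash
cat >> h.py <<'E'
def tool_at(tag,u,v,zt):
    z=load(tag); he=np.array(arm.camera_params('wrist')['hand_eye']); r=he[:3,:3]@ray(z,u,v); o=he[:3,3]
    return (o+r*(zt-o[2])/r[2])*1e3
E
python3 -c "
from h import *
U=lambda x,y:(200+x/3.3-.35,100+y/3.3-.35)
print('tip end',tool_at('w4',*U(400,350),.275),'leg L/R at mid',tool_at('w4',*U(388,385),.25),tool_at('w4',*U(411,385),.25))
print('wings',tool_at('w4',*U(334,400),.217),tool_at('w4',*U(466,400),.217))
goto([.5576,.1248,.410],86.8)
"
```

```text
tip end [  0.59636742  -1.74466484 275.        ] leg L/R at mid [-2.52240795e+00 -1.05412061e-01  2.50000000e+02] [ 3.41903031e+00 -9.29831638e-02  2.50000000e+02]
wings [-14.09959216  -8.28814115 217.        ] [ 15.24420682  -8.22663462 217.        ]
shift [309.4  12.2  -1.2] rot [-0.0025 -0.0004  0.0291] dist mm 310
```

```bash
python3 -m jog '[[0,309,12,-1,-0.0025,0,0.029],[0,309,12,-1,-0.0025,0,0.029],[0,309,12,-1,-0.0025,0,0.029],[0,309,12,-1,-0.0025,0,0.029],[0,309,12,-1,-0.0025,0,0.029],[0,309,12,-1,-0.0025,0,0.029],[0,309,12,-1,-0.0025,0,0.029],[0,309,12,-1,-0.0025,0,0.029],[0,309,12,-1,-0.0025,0,0.029],[0,309,12,-1,-0.0025,0,0.029]]'
python3 -c "
from h import *
s=snap('wrist','w5');snap('side','d5');snap('scene','s5');print(s['time'],s['tcp_pos'],s['tool_rot'],s['force'])
crop('w5',240,130,400,250,5,'w5b');crop('d5',220,80,340,230,4,'d5b');crop('s5',330,80,440,215,5.5,'s5b')
goto([.5570,.1243,.385],86.8)"
```

```text
time: 6.6
tcp_pos: [0.558, 0.1234, 0.4111]
tool_rot: [0.001, 0.727, 0.687, 0.001]
force: [-0.3, 0.3, -0.6]
gripper_width: 0.0118
6.6 [0.55795849 0.12335475 0.41113015] [0.00117768 0.72709644 0.6865338  0.0008486 ] [-0.26581293  0.28230248 -0.5574684 ]
shift [ 0.3 -1.  26.1] rot [ 0.0029  0.0003 -0.0004] dist mm 26
```

View pics/w5b.png

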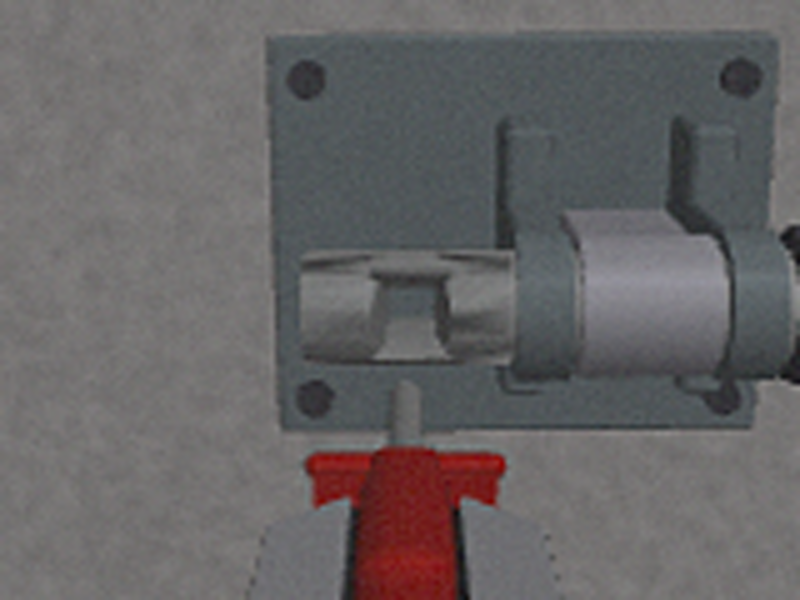

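View pics/d5b.png

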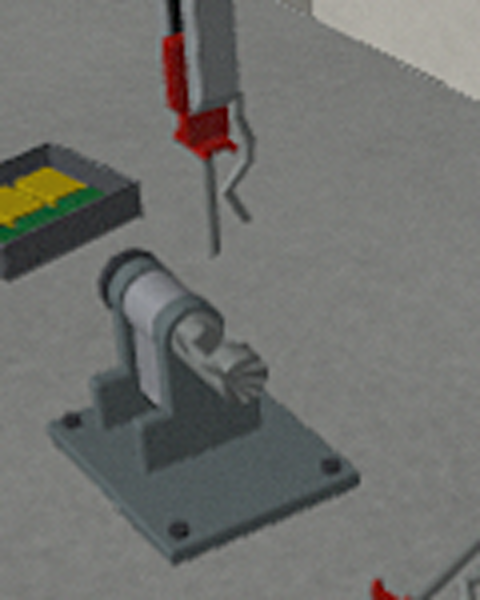

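View pics/s5b.png

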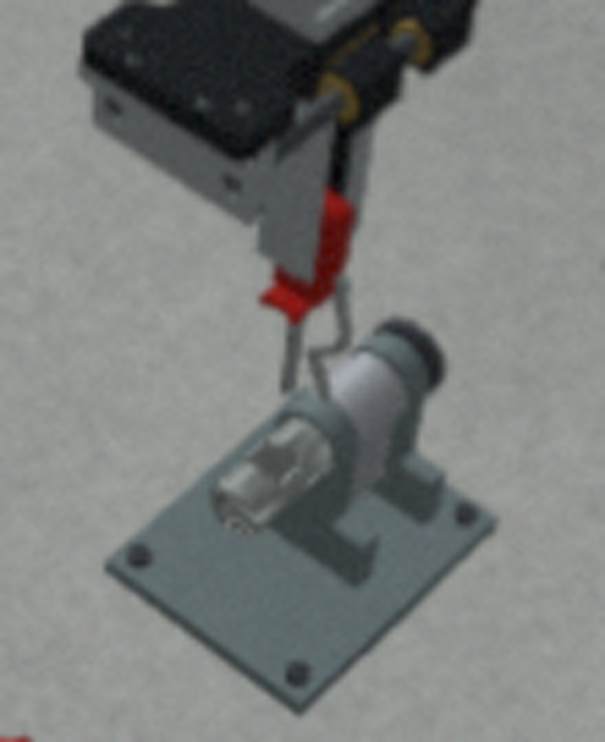

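```bash
sed -e "s/'w1'/'w5'/g" -e "s#295+x/6.5-0.4,130+y/6.5-0.4#240+x/5-0.4,130+y/5-0.4#" -e 's/top=.*/top=[(303,251),(512,250)]; bot=[(303,362),(512,363)]/' -e 's/U(75,0)/U(302,0)/' -e 's/U(337,0)/U(516,0)/' -e 's/(75,103),(611,103),(81,499),(587,501)/(306,80),(741,78),(316,399),(723,398)/' -e "s/('s1','d1','w5')/('w5',)/" fit.py > fit5.py; cat >> fit5.py <<'E'
U=lambda x,y:(240+x/5-.4,130+y/5-.4)
print('tip end',tool_at('w5',*U(405,380),.275),'leg',tool_at('w5',*U(388,430),.25),tool_at('w5',*U(423,430),.25))
# hole in tool frame
z=load('w5'); he=np.array(arm.camera_params('wrist')['hand_eye']); Tt=z['T']@np.linalg.inv(he)
for h in(.08,.093): print('hole tool',(np.linalg.inv(Tt)@np.r_[hx,hy,h,1])[:3]*1e3)
print('flare corners tool',[tool_at('w5',*U(*q),Tt[2,3]-.09).round(1) for q in((368,268),(452,268),(372,362),(450,362))])
E
python3 fit5.py
```

```text
[ 0.55739912  0.12499142 -0.05928472] -3.3967643374816503 [-0.46 -0.27  0.48  0.28 -0.35  0.35]
w5 (np.float64(321.82094225230315), np.float64(190.92079780754148)) (np.float64(321.8627400891157), np.float64(193.9523830083462))
[[0.5124 0.1001 0.01  ]
 [0.5186 0.2147 0.01  ]
 [0.6008 0.096  0.01  ]
 [0.6073 0.2102 0.01  ]]
bolt axis yaw [np.float64(-3.086307397243173), np.float64(-3.260912587308966)]
tip end [  0.37108292  -1.87546048 275.        ] leg [ -2.5210908   -0.77424787 250.        ] [  3.44157398  -0.76178326 250.        ]
hole tool [  1.72823416  -1.60476176 331.12629574]
hole tool [  1.72325691  -1.5673538  318.12635052]
flare corners tool [array([ -7.6, -12.8, 321.1]), array([ 10.5, -12.8, 321.1]), array([ -6.9,   8.4, 321.1]), array([ 10.2,   8.4, 321.1])]
```

```bash
python3 -m jog '[[0,1,-1.3,10,0.003,0,0],[0,1,-1.3,25,0.003,0,0],[0,1,-1.3,35,0.003,0,0],[0,1,-1.3,35,0.003,0,0]]'
python3 -c "
from h import *
s=snap('wrist','w6');snap('side','d6');print(s['time'],s['tcp_pos'],s['tool_rot'],s['force'])
crop('w6',250,130,390,250,5,'w6b');crop('d6',220,80,340,230,4,'d6b')"
```

```text
time: 7.25
tcp_pos: [0.5563, 0.1252, 0.3747]
tool_rot: [-0.001, 0.727, 0.687, -0.001]
force: [-0.5, -1.4, 0.2]
gripper_width: 0.0119
7.25 [0.55632385 0.12523439 0.37466448] [-6.06578126e-04  7.26520458e-01  6.87143235e-01 -1.35315646e-03] [-0.45478873 -1.44543153  0.24541398]
```

View pics/w6b.png

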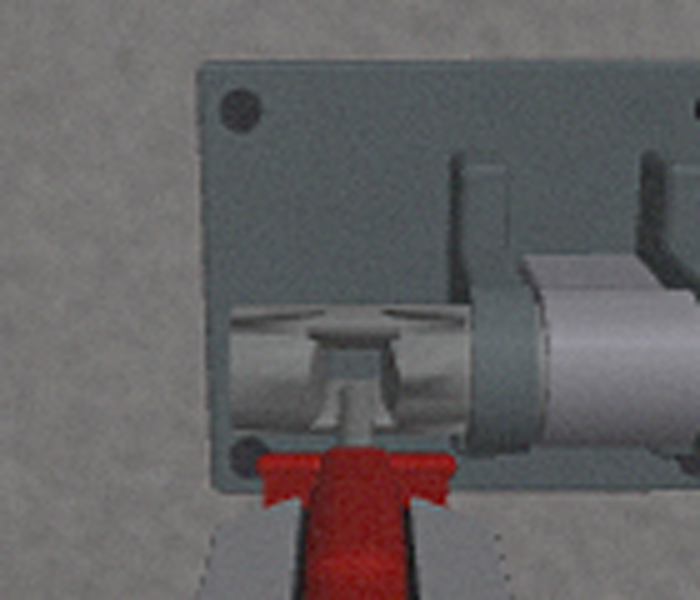

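View pics/d6b.png

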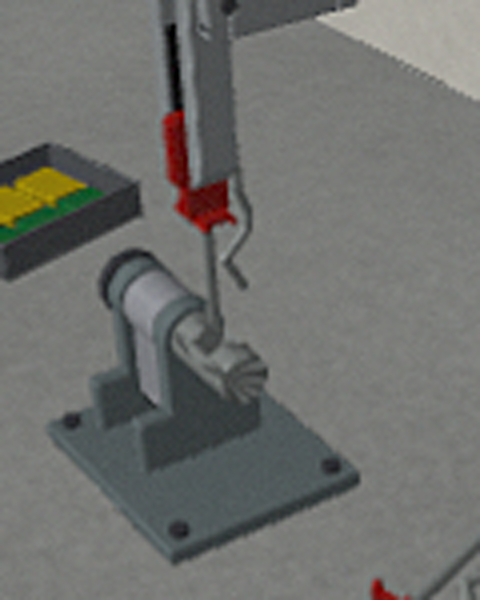

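The leg tip is centred over the hole (x≈356 for both in the crop). I'll lower it gently into the hole.

```bash
python3 -m jog '[[0,0,0,8,0,0,0],[0,0,0,16,0,0,0],[0,0,0,24,0,0,0],[0,0,0,24,0,0,0]]'
python3 -c "
from h import *
s=snap('wrist','w7');print(s['time'],s['tcp_pos'],s['tool_rot'],s['force'],s['torque'])
crop('w7',250,130,390,250,5,'w7b')"
```

```text
time: 7.85
tcp_pos: [0.5564, 0.1252, 0.3512]
tool_rot: [-0.0, 0.727, 0.687, -0.001]
force: [0.4, -0.9, -0.7]
gripper_width: 0.0116
7.85 [0.55642088 0.12521946 0.35118529] [-3.97669553e-04  7.26563063e-01  6.87099058e-01 -9.17438848e-04] [ 0.38314406 -0.87452343 -0.73308355] [ 0.00077388 -0.03630344 -0.00903992]
```

View pics/w7b.png

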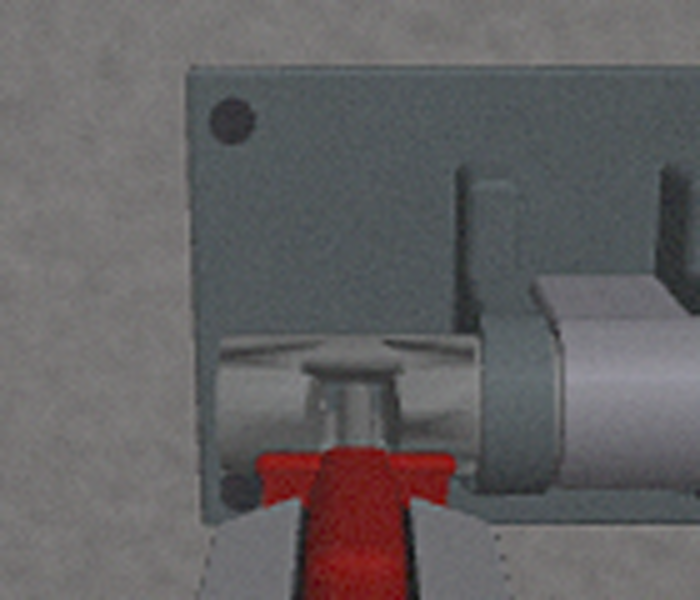

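The leg is inside the hole with no contact force. Continuing to where the bow meets the pin, then pushing.

```bash
python3 -m jog '[[0,0,0,7,0,0,0],[0,0,0,12,0,0,0],[0,0,0,16,0,0,0],[0,0,0,16,0,0,0]]' 40; python3 -m jog '[[0,0,0,5,0,0,0],[0,0,0,10,0,0,0],[0,0,0,10,0,0,0]]';
```

```text
time: 8.4
tcp_pos: [0.5571, 0.1253, 0.3359]
tool_rot: [0.0, 0.727, 0.687, 0.0]
force: [1.7, -0.1, -0.8]
gripper_width: 0.0118
time: 8.78
tcp_pos: [0.5571, 0.1252, 0.3256]
tool_rot: [0.0, 0.727, 0.687, 0.0]
force: [4.7, -0.4, -1.2]
gripper_width: 0.0115
```

```bash
python3 -c "
from h import *
s=snap('side','d8');print(s['time'],s['force'],s['torque']);snap('wrist','w8');snap('scene','s8')
crop('d8',230,90,320,200,5.4,'d8b');crop('w8',250,130,390,250,4,'w8b');crop('s8',340,90,430,200,5.4,'s8b')
a=[cv2.imread(f'pics/{n}.png') for n in('d8b','s8b')];cv2.imwrite('pics/m8.png',cv2.resize(np.hstack(a),None,fx=.8,fy=.8))"
```

```text
8.775 [ 4.6816637  -0.41747402 -1.15114947] [-0.0301811  -1.2909569   0.04236747]
```

View pics/m8.png

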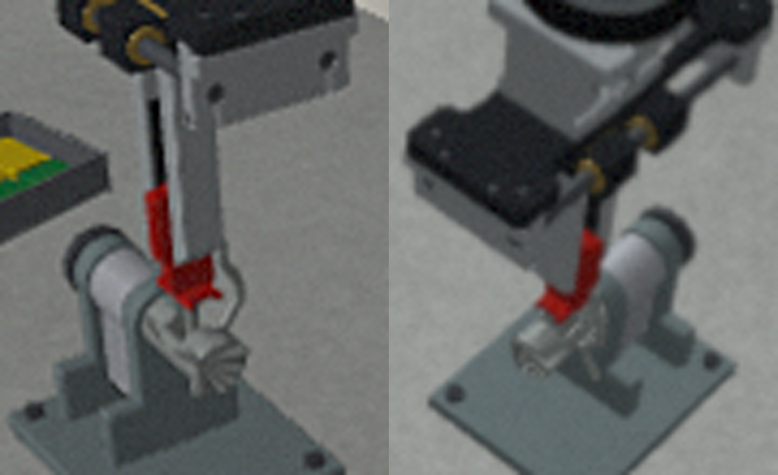

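View pics/w8b.png

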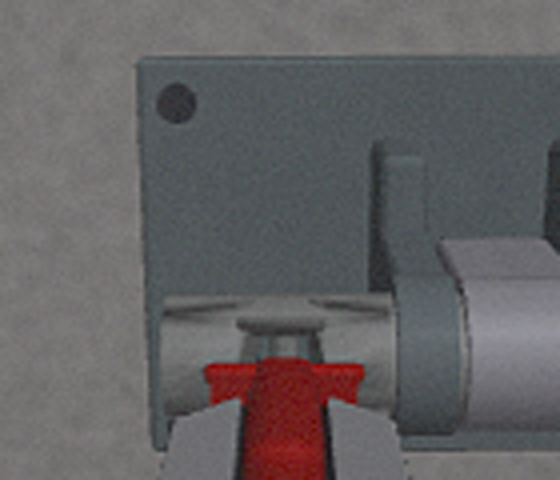

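The leg is through the hole and the bow is riding over the pin. Continuing down.

```bash
python3 -m jog '[[0,0,0,5,0,0,0],[0,0,0,10,0,0,0],[0,0,0,10,0,0,0]]'; python3 -m jog '[[0,0,0,3,0,0,0],[0,0,0,3,0,0,0]]'
```

```text
time: 9.3
tcp_pos: [0.5556, 0.1253, 0.3147]
tool_rot: [-0.001, 0.726, 0.687, -0.002]
force: [2.1, 0.1, -5.6]
gripper_width: 0.0116
time: 9.55
tcp_pos: [0.5559, 0.1253, 0.3125]
tool_rot: [-0.001, 0.727, 0.687, -0.001]
force: [0.8, -0.4, -4.2]
gripper_width: 0.0117
```

```bash
python3 -m jog '[[0,0,0,2,0,0,0],[0,0,0,2,0,0,0]]'; python3 -m jog '[[0,0,0,1.5,0,0,0],[0,0,0,1.5,0,0,0]]'
```

```text
time: 9.8
tcp_pos: [0.5563, 0.1253, 0.3116]
tool_rot: [-0.0, 0.727, 0.687, -0.001]
force: [-0.4, -0.9, 3.1]
gripper_width: 0.0115
time: 10.05
tcp_pos: [0.5565, 0.1253, 0.311]
tool_rot: [0.0, 0.727, 0.687, -0.0]
force: [-1.4, -0.2, 10.5]
gripper_width: 0.0119
```

Fz is 10.5 N with the TCP at 0.311, which matches home: the foot is on the pin. I'll look before letting go.

```bash
python3 -c "
from h import *
s=snap('side','d9');snap('scene','s9');print(s['torque'])
crop('d9',230,90,320,200,5.4,'d9b');crop('s9',340,90,430,200,5.4,'s9b')
a=[cv2.imread(f'pics/{n}.png') for n in('d9b','s9b')];cv2.imwrite('pics/m9.png',cv2.resize(np.hstack(a),None,fx=.8,fy=.8))"
```

```text
[-0.15274117  0.56037172 -0.01907424]
```

View pics/m9.png

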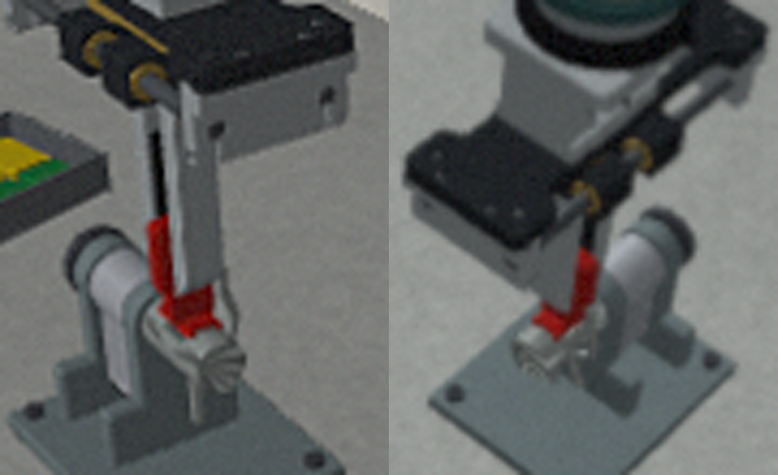

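Foot on the pin and bow below it. I'll release and retreat straight up.

```bash
python3 -m jog '[[15,0,0,-1,0,0,0],[30,0,0,-1,0,0,0],[45,0,0,-1,0,0,0],[45,0,0,-1,0,0,0],[45,0,0,-1,0,0,0],[45,0,0,-1,0,0,0]]'; python3 -m jog '[[45,0,0,-15,0,0,0],[45,0,0,-40,0,0,0],[45,0,0,-80,0,0,0],[45,0,0,-110,0,0,0],[45,0,0,-110,0,0,0],[45,0,0,-110,0,0,0]]'
python3 -c "
from h import *
snap('side','dA');snap('scene','sA');snap('wrist','wA')
crop('dA',230,110,320,200,5.4,'dAb');crop('sA',340,110,430,200,5.4,'sAb')
a=[cv2.imread(f'pics/{n}.png') for n in('dAb','sAb')];cv2.imwrite('pics/mA.png',cv2.resize(np.hstack(a),None,fx=.8,fy=.8))
P,im,ok=cloud('wA'); h=cv2.cvtColor(im,cv2.COLOR_RGB2HSV);H=h[...,0]
M=(h[...,1]>120)&ok&((H<8)|(H>172))&(abs(P[...,0]-.557)<.05)&(abs(P[...,1]-.125)<.03)
Q=P[M];print(np.percentile(Q,[1,50,99],axis=0).round(4))
q=Q[Q[:,2]>.14];print(len(q),q.min(0),q.max(0))"
```

```text
time: 10.9
tcp_pos: [0.5567, 0.1253, 0.3105]
tool_rot: [-0.0, 0.727, 0.687, -0.0]
force: [-0.2, -0.9, -0.2]
gripper_width: 0.0424
time: 11.65
tcp_pos: [0.5563, 0.1252, 0.4204]
tool_rot: [-0.0, 0.727, 0.687, -0.0]
force: [-0.3, 0.3, -0.2]
gripper_width: 0.0423
[[0.5344 0.1119 0.0934]
 [0.5536 0.1262 0.1426]
 [0.5703 0.1494 0.3403]]
393 [0.52660473 0.09904994 0.14000704] [0.57187378 0.14993408 0.35393979]
```

View pics/mA.png

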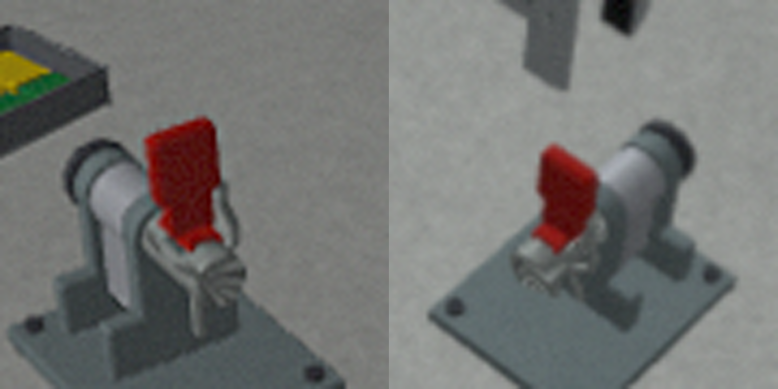

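View pics/wA.png

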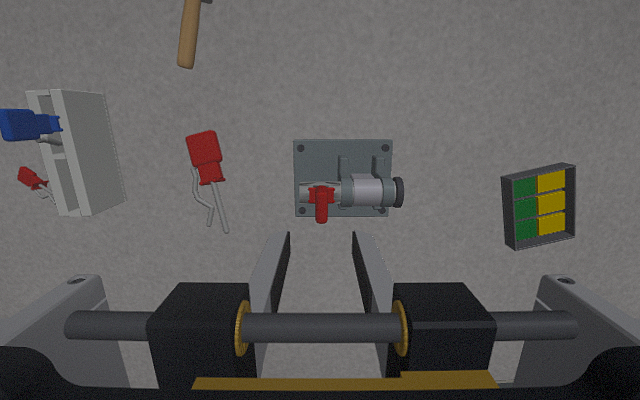

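```bash
python3 -c "
from h import *
for n in('wA','sA','dA'):
    P,im,ok=cloud(n); h=cv2.cvtColor(im,cv2.COLOR_RGB2HSV);H=h[...,0]
    M=(h[...,1]>120)&ok&((H<8)|(H>172))&(abs(P[...,0]-.557)<.03)&(abs(P[...,1]-.125)<.03)
    Q=P[M];Q=Q[(Q[:,2]<.155)&(Q[:,2]>.112)]
    t=Q[Q[:,2]>.138]
    print(n,len(t),t.min(0).round(4),t.max(0).round(4))
    for a in np.arange(.535,.58,.007):
        k=Q[(Q[:,0]>a)&(Q[:,0]<a+.007)]
        if len(k)>4: print('  x',a.round(3),len(k),'ztop',np.percentile(k[:,2],97).round(4),'y',np.median(k[:,1]).round(4))
crop('dA',245,125,300,190,9,'z1');
c=[.5576,.1248]
import math
y=math.radians(-3.2)
im=cv2.imread('pics/dA.png')
im=cv2.resize(im[120:200,235:315],None,fx=7,fy=7,interpolation=cv2.INTER_CUBIC)
for dx in(-.016,.016):
  for dy in (-.006,.006):
    pts=[]
    for z in(.111,.145):
        w=np.array([c[0]+dx*math.cos(y)-dy*math.sin(y),c[1]+dx*math.sin(y)+dy*math.cos(y),z]);u,v=proj('dA',w);pts.append((int((u-235)*7),int((v-120)*7)))
    cv2.line(im,pts[0],pts[1],(0,255,0),1)
cv2.imwrite('pics/z2.png',im)
"
```

```text
wA 379 [0.5406 0.1195 0.1384] [0.5719 0.132  0.1461]
  x 0.535 65 ztop 0.1422 y 0.1257
  x 0.542 114 ztop 0.1452 y 0.1264
  x 0.549 90 ztop 0.1456 y 0.126
  x 0.556 86 ztop 0.1453 y 0.1256
  x 0.563 74 ztop 0.1456 y 0.1252
  x 0.57 12 ztop 0.1449 y 0.1254
sA 74 [0.5436 0.1158 0.1384] [0.5736 0.1278 0.1483]
  x 0.542 25 ztop 0.1447 y 0.1198
  x 0.549 33 ztop 0.1457 y 0.1193
  x 0.556 38 ztop 0.1458 y 0.1191
  x 0.563 37 ztop 0.1461 y 0.1188
  x 0.57 29 ztop 0.1443 y 0.1205
dA 71 [0.538  0.1181 0.1382] [0.5677 0.1307 0.1438]
  x 0.535 62 ztop 0.1419 y 0.122
  x 0.542 56 ztop 0.1424 y 0.1205
  x 0.549 58 ztop 0.1433 y 0.1203
  x 0.556 55 ztop 0.1429 y 0.12
  x 0.563 33 ztop 0.1418 y 0.1198
```

View pics/z2.png

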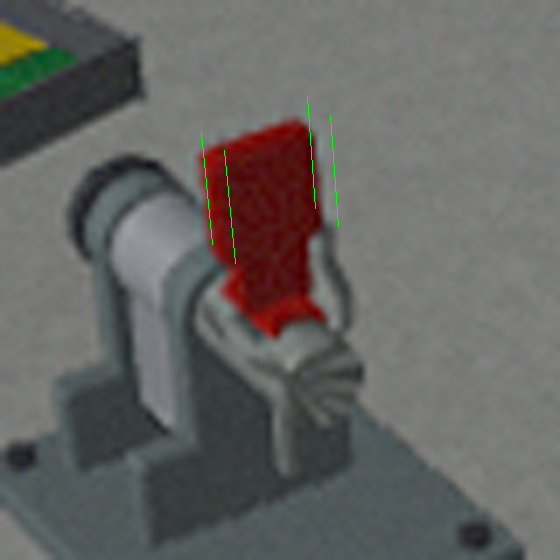

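The handle top is level at 0.1455 m (0.145 expected), its edges are vertical, and the blue clip is still in the rack. Handing in.

```bash
python3 -c "
from rig import arm
print(arm.finish_job(), arm.state()['time'])"
```

```text
the job is handed in; nothing more can be done
the job is handed in; nothing more can be done
```

I took the middle-sized red clip out of the rack, pushed its leg down through the pin's hole with the bow across the pin, and let go. I backed the gripper straight up and handed the job in at about 12 s.

- **Seating:** the wrist force turned downward as the bow sprang over, up to about -5.6 N. It then rose to 10.5 N with the foot on the pin and the tool at its expected home height.
- **After letting go:** wrist-camera depth puts the handle top level at 0.1455 m, against 0.145 m expected. In the pictures the clip stands upright and the bow is around the pin.
- **Other things:** the blue clip is still in the rack, the other things in view stayed where they were, and the gripper is clear of everything.
- **Disagreements:** the side camera placed the handle 2–3 mm off the wrist camera's reading, roughly its stated calibration error. The upward push as the bow rode over the pin, expected to reach 6 N, never showed in the readings I took. I could not read the bow's spread directly, so "sprung over" rests on the forces, the height and the pictures.

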